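# Strip the truck's slipper clutch and lay its parts out for inspection

## Task

The truck's slipper clutch stands loose on its upright shaft in the bench block and has to be stripped for inspection. Take the parts off from the top one by one and set each down, without dropping it, where it is dealt with next: the small collar in the white screw dish, the ball bearing flat in the shallow round cup, the finned pressure plate flat and wholly on the square lapping plate, and the spur gear level and fully down over the cone of the run-out stand. Let go of everything and leave it at rest.

Things in the scene. Friction and masses are not known exactly. Their poses are not given: they have to be found in the camera images.
- stand: Round aluminium bench block, 80 mm across, 18 mm high, fixed; an upright stepped steel shaft with a drive flange (44 mm across, top at 28 mm) rises from its middle to 72 mm over the bench. The clutch is stacked loosely on it, 2 mm play all round; from below: spur gear, pressure plate, bearing, collar. A part is free when its underside is above 72 mm. Origin: centre of the underside, z up.
- collar_center (a point): Shaft collar, the top part of the stack: plain dark steel ring, 22 mm outside, 12 mm bore, 12 mm high, 30 g. The point is its centre, half-way up; z is the ring's axis.
- bearing_center (a point): Ball bearing, second from the top: bright steel ring with black shield, 32 mm outside, 15 mm bore, 12 mm high, 40 g. The point is its centre, half-way up; z is the ring's axis.
- press_plate_center (a point): Pressure plate, third from the top: aluminium disc with radial cooling fins, 46 mm outside, 18 mm bore, 10 mm high, 45 g. The point is its centre, half-way up; z is the disc's axis.
- spur_center (a point): Spur gear, the lowest and widest part of the stack: black plastic gear with fine teeth, 62 mm outside, 24 mm bore, 12 mm high, 50 g; nothing stands beside its rim. The point is its centre, half-way up; z is the gear's axis.
- dish: White round screw dish on a black magnet foot, a few tiny screws lying in it (they are only its look), 108 mm across the rim, fixed; bowl-shaped inside: level floor about 40 mm across, 9 mm above the bench, the wall sloping out to the rim at 26 mm. Place of the collar. Origin: centre of the dish's underside, 6 mm above the bench.
- cup: Shallow round grey metal cup, 62 mm outside, 52 mm inside, fixed; inner floor 7 mm, rim 10.5 mm above the bench. Place of the bearing. Origin: centre of the underside.
- lap_plate: Square grey cast-iron lapping plate with a grid of fine grooves, 76 x 76 mm, top face 14 mm above the bench, fixed. Place of the pressure plate. Origin: centre of the underside; x and y along its sides.
- spindle: Run-out stand, fixed: grey foot 72 mm across, 12 mm high; steel shoulder 40 mm across, level top at 28 mm, carries the gear; above it a spigot 20 mm across to 35 mm, then a cone to a blunt 6 mm tip at 47 mm. A dial gauge (36 mm across, top at 44 mm) stands 86 mm from the axis towards the frame's +x, its feeler ends 56 mm from the axis. Origin: centre of the round foot's underside.
Things that resemble listed ones, but are neither listed nor needed, are in the scene too. What is shaped like the part that bears collar_center but orange is not meant.

How it is judged:
On the way, in this order (a step that is already met when the one before it is completed fails the run):
1. the collar lies in the dish, let go (horizontal distance between collar_center and dish below 0.036 m and height (world z) of collar_center below 0.032 m and contact force between the fingers and collar below 0.1 N), for 0.2 s.
2. the bearing lies in the cup, let go (horizontal distance between bearing_center and cup below 0.0115 m and height (world z) of bearing_center below 0.0145 m and angle between bearing_center's own z axis and vertical below 0.1 rad and contact force between the fingers and bearing below 0.1 N), for 0.2 s.
3. the pressure plate lies on the lapping plate, let go (x of press_plate_center in the frame of lap_plate between -0.0165 and 0.0165 m and y of press_plate_center in the frame of lap_plate between -0.0165 and 0.0165 m and height (world z) of press_plate_center between 0.016 and 0.022 m and angle between press_plate_center's own z axis and vertical below 0.1 rad and contact force between the fingers and press_plate below 0.1 N), for 0.2 s.
4. the gear sits on the run-out stand, let go (horizontal distance between spur_center and spindle below 0.006 m and height (world z) of spur_center below 0.037 m and angle between spur_center's own z axis and vertical below 0.08 rad and contact force between the fingers and spur below 0.1 N), for 0.2 s.
At the end, for the whole second after the job is handed in: Collar in the dish (within 36 mm of its axis); bearing flat on the cup's floor (within 11.5 mm); pressure plate flat on the lapping plate (within 16.5 mm of its middle along each side); gear level on the run-out stand's shoulder (within 6 mm of the axis, 3 mm of height); all at rest (horizontal distance between collar_center and dish below 0.036 m and height (world z) of collar_center below 0.032 m and horizontal distance between bearing_center and cup below 0.0115 m and height (world z) of bearing_center below 0.0145 m and angle between each of bearing_center, press_plate_center's own z axis and vertical below 0.1 rad and x of press_plate_center in the frame of lap_plate between -0.0165 and 0.0165 m and y of press_plate_center in the frame of lap_plate between -0.0165 and 0.0165 m and height (world z) of press_plate_center between 0.016 and 0.022 m and horizontal distance between spur_center and spindle below 0.006 m and height (world z) of spur_center below 0.037 m and angle between spur_center's own z axis and vertical below 0.08 rad and linear speed of each of collar, bearing, press_plate, spur below 0.02 m/s); the robot touches nothing.
It fails at once if the collar is let fall (moves faster than 0.8 m/s while no finger touches it) (contact force between the fingers and collar below 0.05 N and linear speed of collar above 0.8 m/s).
It fails at once if the bearing is let fall (moves faster than 0.8 m/s while no finger touches it) (contact force between the fingers and bearing below 0.05 N and linear speed of bearing above 0.8 m/s).
It fails at once if the pressure plate is let fall (moves faster than 0.8 m/s while no finger touches it) (contact force between the fingers and press_plate below 0.05 N and linear speed of press_plate above 0.8 m/s).
It fails at once if the spur gear is let fall (moves faster than 0.8 m/s while no finger touches it) (contact force between the fingers and spur below 0.05 N and linear speed of spur above 0.8 m/s).
It also fails if it takes over 102 s, if anything falls off the work surface, if the arm or the gripper's body presses on something with over 40 N, if the wrist force passes 120 N, or if a joint passes its speed limit or range.

## Robot

A 6-joint arm with a two-finger parallel gripper is mounted at the origin on a cart in front of the work surface, level with it; the furniture and walls round the work are solid. World frame = base frame: x ahead of the robot, y to its left, z up, the work surface at z = 0. Lengths are in m, angles in rad, forces in N, time in s.
With the tool pointing down it reaches from about 0.425 to 0.95 m from the base axis. Payload 3.5 kg.
Tool frame: the origin (TCP) lies at the very end of the fingers, on their centre line; the grasp point (between the pads) lies 19 mm behind it; z points along the fingers, y is the line along which they close (so a half turn about z gives the same grasp; the last joint's range is limited). The gripper opens to 85 mm and grips with 20 to 120 N. Pads are 22 mm wide; open, the fingers measure 114 mm over their backs; the gripper's body (76 mm by 85 mm) begins 54 mm behind the grasp point. The pads swing forward as they close: fully open they stand 13 mm farther back than shut.
Start: joints at [1.16, 0.286, 1.577, -0, 1.279, -0.15], TCP at [0.174, 0.652, 0.231] pointing down, gripper open.
Joint ranges: [-2.77, 2.77], [-0.9, 2.22], [0.21, 2.48], [-1.53, 4.67], [0.24, 2.81], [-2.84, 2.84]. Speed limits (rad/s): [2.79, 2.79, 3.14, 3.14, 3.14, 3.14].

## Interface

Orientations are given as a unit quaternion [x, y, z, w].
In Python, from plant import ctrl gives the robot as it stands.
- The arm moves only by the tool carry_out, never from a script. Its argument "deltas" is one flat list of numbers, 6 for each row, row after row: the shift along the tool's x, y, z in m, then the turn, a rotation vector about the tool's x, y, z in rad. A call has 1 to 5 rows; each row is the pose to reach, as a shift and turn from the pose commanded when the call began, along the tool's axes at that moment; what a row does not reach only later rows make up. A row lasts 1/8 s, in which the tool goes at most 62.5 mm and 10.7 degrees, less where a joint would pass 70% of its speed; a pose out of reach is approached as far as the arm can. A call with a gripper value outside its range is refused whole. "grip" is the opening in per cent of the stroke, from 0 (shut) to 100 (fully open), set as the call begins (left out, the last holds). The fingers move at their own pace and stop on an object; "grip_force" is the grip in N (left out, the last holds). Time passes only in rows, so rows that repeat a pose let the fingers close. It gives the time, the measured TCP pose, the force, the opening and the grip force at its end, in the units of the state.
- ctrl.get_state(): the state, without advancing time (a new reading comes with each control period).
- ctrl.read_camera(name): name is "scene" or "top"; returns (picture, depth): 420x560x3 uint8, red, green, blue; 420x560 float32, m along the optical axis (not along the pixel's ray), 0 where there is no reading.
- ctrl.camera_model(name): a dict with "intrinsics" (3x3 intrinsics, pixels), "extrinsics" (4x4, takes a point from world to camera coordinates). Camera axes: x right, y down, z forward; pixel columns grow to the right and rows downward; lengths in m; the calibration is good to about 2 mm. A picture is of the moment at which its call begins. camera_model takes no time and is no camera call.
- ctrl.sign_off(): hands the job in; it is judged then, once.
Trained networks look in the newest picture that a camera, given by its name, has taken for a name from the list of things; names that differ only in an ending like _2 or _b are one class to them, and where a whole thing is asked for, a point or a joint stands for the part that bears it (a point fixed in the world has none). Each returns a list of dicts, best first, with "score" (0 to 1); they miss things now and then, are a little off and sometimes report something else, mostly with a low value. They report only what shows in the picture. A call takes as long as a camera call. They do not tell look-alikes from the thing itself.
- ctrl.find_in(camera, query): "uv" ([column, row] in pixels, amid what is visible of it).
The state is a dict: "time": time; "qpos": joint angles; "dq": joint speeds; "joint_efforts": joint torques, N m; "eef_pos": TCP position; "tcp_rot": TCP orientation; "contact_force": force on the tool from outside, world axes, zero at the start; "wrist_torque": the same for the moment, N m; "opening": opening from 0.0 (shut) to 1.0 (fully open); "finger_force": force on a finger pad.
Only numpy, scipy, OpenCV 4.12 (cv2) and the standard library are available. Lean on these libraries where they do the work, as an engineer would, in place of code of your own. Each camera call takes 0.05 s, during which the arm holds its last target. There are 200 camera calls.

## Working session

There is one attempt and no reset: what is moved stays moved. The work goes in short steps, Python scripts to look and compute and a tool call to move; the robot and the scene stay as the last step left them, time stands still between calls to the robot, and variables do not carry over. Pictures are saved under pics/ and viewed, at most 14 in all, crops included, and the job is handed in when it is done.

Besides the shell and the picture viewer there is one more tool, called after "Request:" in YAML: its name, and indented under it one key for each argument. carry_out: Moves the arm, as the interface text tells. Its arguments: {"type":"object","properties":{"deltas":{"type":"array"},"grip":{"type":"number"},"grip_force":{"type":"number"}},"required":["deltas"]}

```bash
mkdir -p pics
cat > h.py <<'E'
import numpy as np, cv2
from plant import ctrl
def cam(n):
    m=ctrl.camera_model(n); return np.array(m["intrinsics"]),np.array(m["extrinsics"])
def look(n,save=None):
    p,d=ctrl.read_camera(n)
    if save: cv2.imwrite(f"pics/{save}.png",cv2.cvtColor(p,cv2.COLOR_RGB2BGR))
    return p,d
def cloud(n,d):
    K,E=cam(n); v,u=np.mgrid[:d.shape[0],:d.shape[1]]
    P=np.stack([(u-K[0,2])*d/K[0,0],(v-K[1,2])*d/K[1,1],d],-1)
    return (P-E[:3,3])@E[:3,:3]
def at_z(n,uv,z):
    K,E=cam(n); r=E[:3,:3].T@np.linalg.solve(K,[uv[0],uv[1],1]); c=-E[:3,:3].T@E[:3,3]
    return c+r*(z-c[2])/r[2]
E
python3 - <<'E'
from h import *
np.set_printoptions(precision=4,suppress=True)
s=ctrl.get_state(); print(s)
for n in ("top","scene"):
    p,d=look(n,n+"0"); C=cloud(n,d); K,E=cam(n); print(n,K,-E[:3,:3].T@E[:3,3])
    for q in "stand collar_center bearing_center press_plate_center spur_center dish cup lap_plate spindle".split():
        for r in ctrl.find_in(n,q)[:3]:
            u,v=np.round(r["uv"]).astype(int); print(q,r["uv"],round(r["score"],2),C[v,u])
E
```

```text
{'time': 0.0, 'qpos': array([ 1.16  ,  0.2872,  1.5782,  0.    ,  1.2786, -0.15  ]), 'dq': array([-0.0015,  0.0006,  0.0002, -0.0003, -0.0001, -0.0001]), 'joint_efforts': array([ -0.0002, -40.5973, -29.2634,  -0.0001,   0.0058,   0.    ]), 'eef_pos': array([0.1738, 0.6516, 0.2299]), 'tcp_rot': array([ 0.13  ,  0.9915, -0.0012, -0.0004]), 'contact_force': array([ 0.9139, -0.1042,  0.3558]), 'wrist_torque': array([ 0.0161,  0.0389, -0.0713]), 'finger_force': 0.0, 'opening': 1.0016231472217731}
top [[501.2989   0.     278.5268]
 [  0.     501.2989 209.9658]
 [  0.       0.       1.    ]] [ 0.4294 -0.312   0.9004]
stand [315.9, 288.1] 0.59 [ 0.414  -0.3584  0.0716]
stand [324.8, 182.8] 0.49 [ 0.6005 -0.3846  0.0053]
collar_center [326.9, 236.4] 0.53 [ 0.5035 -0.3841  0.0137]
bearing_center [309.2, 284.1] 0.54 [ 0.4206 -0.3476  0.0616]
press_plate_center [308.6, 295.7] 0.51 [ 0.4011 -0.347   0.0617]
spur_center [309.5, 303.2] 0.83 [ 0.3885 -0.3494  0.0364]
dish [266.0, 227.8] 0.79 [ 0.5207 -0.2762  0.0102]
cup [322.1, 181.7] 0.79 [ 0.6024 -0.3792  0.0059]
lap_plate [237.2, 305.5] 0.83 [ 0.385  -0.2231  0.0129]
spindle [242.1, 144.1] 0.56 [ 0.6708 -0.2368  0.0288]
spindle [306.3, 287.6] 0.41 [ 0.4143 -0.3424  0.0642]
scene [[521.1673   0.     276.5933]
 [  0.     521.1673 213.1374]
 [  0.       0.       1.    ]] [ 0.1027 -0.6316  0.7052]
stand [266.7, 307.7] 0.61 [ 0.3888 -0.3756  0.017 ]
collar_center [268.8, 276.2] 0.55 [ 0.4074 -0.3656  0.0723]
collar_center [312.8, 265.4] 0.55 [ 0.4985 -0.3804  0.0075]
bearing_center [267.0, 283.6] 0.69 [ 0.401  -0.3669  0.0602]
press_plate_center [266.2, 290.0] 0.7 [ 0.3975 -0.3675  0.0487]
spur_center [265.8, 297.6] 0.81 [ 0.3919 -0.3718  0.038 ]
dish [265.6, 221.7] 0.78 [ 0.5176 -0.2671  0.0108]
cup [349.8, 224.5] 0.89 [ 0.6064 -0.3795  0.0057]
lap_plate [191.3, 260.3] 0.9 [ 0.3816 -0.2234  0.0126]
```

View pics/top0.png

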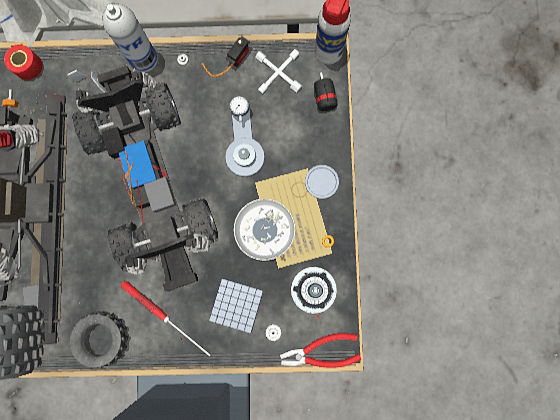

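View pics/scene0.png

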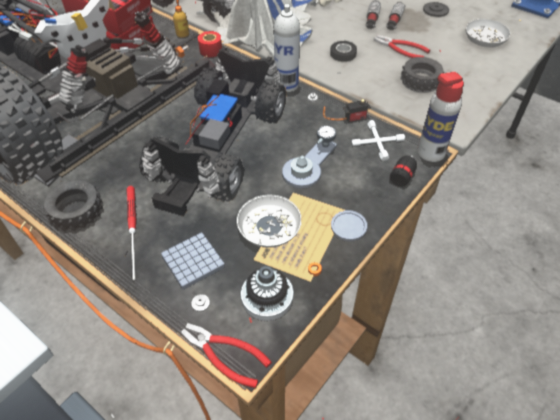

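The top picture shows the stack at about (315,290), the dish at (264,230), the cup at (322,182), the lapping plate at (237,305) and the run-out stand at (243,155) with its gauge at (240,105). An orange decoy ring sits at (327,241). Next I measure these accurately.

```bash
cat > m.py <<'E'
from h import *
np.set_printoptions(precision=4,suppress=True)
def band(C,c,r,z0,z1):
    m=(np.hypot(C[...,0]-c[0],C[...,1]-c[1])<r)&(C[...,2]>z0)&(C[...,2]<z1)
    n,l,st,ce=cv2.connectedComponentsWithStats(m.astype(np.uint8))
    return C[m],m
def circ(P):
    (x,y),r=cv2.minEnclosingCircle(P[:,:2].astype(np.float32)); return np.array([x,y,r,len(P)])
E
python3 - <<'E'
from m import *
for n in ("top","scene"):
    D=[]
    for i in range(6): p,d=look(n); D.append(d)
    print("noise",np.std(D,0).mean()); d=np.median(D,0); np.save(n+"d.npy",d); np.save(n+"p.npy",p); C=cloud(n,d)
    S=(.407,-.362)
    for nm,c,r,a,b in [("bench",(.45,-.15),.02,-.02,.02),("collar",S,.016,.066,.09),("bear",S,.022,.054,.063),("plate",S,.03,.044,.051),("spur",S,.04,.032,.041),("block",S,.05,.012,.022),("dish rim",(.52,-.275),.065,.02,.035),("dish all",(.52,-.275),.075,.006,.035),("cup",(.605,-.382),.04,.004,.016),("lap",(.383,-.223),.06,.008,.02),("foot",(.65,-.245),.042,.006,.016),("should",(.65,-.245),.03,.022,.031),("tip",(.65,-.245),.03,.038,.06),("gauge",(.735,-.235),.03,.03,.06)]:
        P,m=band(C,c,r,a,b)
        if len(P)>3: print(n,nm,circ(P),"zmed",np.median(P[:,2]),"zmax",P[:,2].max(),"mean",P.mean(0)[:2],"pctmid",(np.percentile(P[:,:2],2,0)+np.percentile(P[:,:2],98,0))/2)
        if nm=="lap": print(cv2.minAreaRect(P[:,:2].astype(np.float32)*1000))
E
```

```text
noise 0.013649788
top bench [  0.4502  -0.1505   0.0199 253.    ] zmed 0.0030392735568257816 zmax 0.005245566330094279 mean [ 0.453  -0.1554] pctmid [ 0.451  -0.1548]
top collar [  0.411   -0.3569   0.0107 112.    ] zmed 0.07357813419971673 zmax 0.07530024547325244 mean [ 0.4107 -0.3571] pctmid [ 0.4109 -0.3567]
top bear [  0.4111  -0.357    0.0157 155.    ] zmed 0.061545486005710755 zmax 0.06294550808126995 mean [ 0.4112 -0.3567] pctmid [ 0.4107 -0.3571]
top plate [  0.4115  -0.3567   0.0228 137.    ] zmed 0.04931947320973746 zmax 0.050908522987539735 mean [ 0.4103 -0.3562] pctmid [ 0.4112 -0.357 ]
top spur [  0.4111  -0.3569   0.0311 416.    ] zmed 0.039748320847891 zmax 0.04099808512183248 mean [ 0.4107 -0.3563] pctmid [ 0.4116 -0.3566]
top block [  0.4112  -0.3569   0.04   640.    ] zmed 0.0181997504563706 zmax 0.020353167155652625 mean [ 0.4115 -0.3552] pctmid [ 0.4109 -0.3569]
top dish rim [  0.5185  -0.2734   0.0541 356.    ] zmed 0.02519614267531505 zmax 0.028157317781327712 mean [ 0.5223 -0.2712] pctmid [ 0.518  -0.2732]
top dish all [   0.5255   -0.29      0.0719 3313.    ]
[... 2593 characters left out ...]
0.223 ]
((385.04949951171875, -221.99856567382812), (76.3884506225586, 76.06745910644531), 72.45054626464844)
scene foot [  0.6539  -0.2417   0.0385 577.    ] zmed 0.010516006404455346 zmax 0.015930195377481027 mean [ 0.6443 -0.2469] pctmid [ 0.6528 -0.2415]
scene should [  0.6516  -0.2408   0.0204 212.    ] zmed 0.026554452040042933 zmax 0.030749071755889357 mean [ 0.6469 -0.2437] pctmid [ 0.6504 -0.241 ]
scene tip [ 0.6503 -0.2414  0.0068 41.    ] zmed 0.04200530015719523 zmax 0.04679955700161419 mean [ 0.6493 -0.2423] pctmid [ 0.6495 -0.2419]
scene gauge [  0.7311  -0.2349   0.0237 273.    ] zmed 0.041570829761518394 zmax 0.04363224872405977 mean [ 0.7325 -0.2365] pctmid [ 0.7317 -0.235 ]
```

Run:
```python
import numpy as np,cv2
a=cv2.cvtColor(np.load("topp.npy"),cv2.COLOR_RGB2BGR)
b=cv2.cvtColor(np.load("scenep.npy"),cv2.COLOR_RGB2BGR)
A=cv2.resize(a[130:330,200:350],None,fx=3,fy=3,interpolation=2)[:600]
B=cv2.resize(b[250:320,230:300],(350,350),interpolation=2); B2=cv2.resize(b[120:190,280:350],(350,250),interpolation=2)
cv2.imwrite("pics/crop1.png",np.hstack([A,np.vstack([B,B2])]))
```

```text
(no output)
```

View pics/crop1.png

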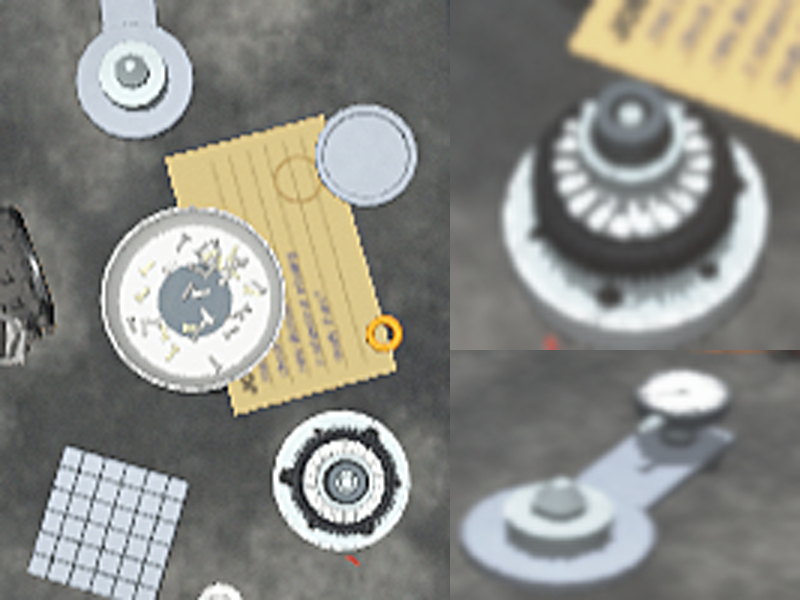

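The crop confirms the parts. The two cameras differ by a steady 2 mm or so, so I average them: stack (0.410,-0.3575), dish (0.5175,-0.274), lapping plate (0.386,-0.2215), spindle (0.6525,-0.240), with the gauge along about +x.

```bash
cat > go.py <<'E'
# usage: go.py x y z yawdeg [x y z yaw ...] -> delta rows from the state (yaw = world angle of tool y, tool down)
import sys
from m import *
from scipy.spatial.transform import Rotation as R
s=ctrl.get_state(); q=R.from_quat(s["tcp_rot"]); a=np.array(sys.argv[1:],float).reshape(-1,4)
print("t",s["time"],"pos",s["eef_pos"],"F",s["contact_force"],"open",s["opening"],"ff",s["finger_force"],"q",s["qpos"])
for x,y,z,w in a:
    w=np.radians(w); Y=np.array([np.cos(w),np.sin(w),0]); Z=np.array([0,0,-1.]); G=R.from_matrix(np.c_[np.cross(Y,Z),Y,Z])
    print(q.inv().apply(np.array([x,y,z])-s["eef_pos"]),(q.inv()*G).as_rotvec())
E
python3 go.py .45 .47 .28 30
python3 - <<'E'
from m import *
for n in ("top","scene"):
    C=cloud(n,np.load(n+"d.npy")); ok=np.load(n+"d.npy")>0
    for x0,x1,y0,y1 in [(.3,.8,-.45,-.2),(.3,.8,-.2,0),(.3,.8,0,.2),(.3,.8,.2,.5),(.0,.3,-.2,.2)]:
        m=ok&(C[...,0]>x0)&(C[...,0]<x1)&(C[...,1]>y0)&(C[...,1]<y1); 
        if m.any(): print(n,x0,y0,np.percentile(C[m][:,2],99.8))
    P,m=band(C,(.602,-.377),.034,.0085,.016); print("cup rim",circ(P))
E
```

```text
t 1.6 pos [0.174  0.6522 0.2313] F [0.3617 0.1229 0.1155] open 1.001474379973321 ff 0.0 q [ 1.16    0.2863  1.5767  0.      1.2786 -0.15  ]
[-0.3136 -0.1048 -0.0487] [-0.     -0.      0.7864]
top 0.3 -0.45 0.07331394497401139
top 0.3 -0.2 0.12471737707146288
top 0.3 0 0.1648640363152403
top 0.3 0.2 0.005352930789426704
top 0.0 -0.2 0.1475611777202794
cup rim [  0.6039  -0.3779   0.0308 280.    ]
scene 0.3 -0.45 0.0718523762721284
scene 0.3 -0.2 0.12265410728881881
scene 0.3 0 0.1985055639371225
scene 0.3 0.2 0.20397690329862445
scene 0.0 -0.2 0.12717044684066972
cup rim [  0.6014  -0.379    0.031  210.    ]
```

Request:
carry_out:
  deltas: [-0.31,-0.105,-0.09,0,0,0.786,-0.31,-0.105,-0.09,0,0,0.786,-0.31,-0.105,-0.09,0,0,0.786,-0.31,-0.105,-0.09,0,0,0.786,-0.31,-0.105,-0.09,0,0,0.786]

```text
time: 2.22
eef_pos: [0.4262, 0.4839, 0.3149]
tcp_rot: [0.501, 0.866, 0.0, 0.0]
contact_force: [0.8, 1.6, -0.3]
opening: 1.001
finger_force: 0.0
```

```bash
python3 go.py .55 .2 .32 -15
```

```text
t 2.225 pos [0.4262 0.4839 0.3149] F [ 0.7773  1.5537 -0.2504] open 1.0009937150680728 ff 0.0 q [0.6916 0.1704 1.5624 0.0001 1.4083 0.1696]
[-0.3078 -0.0343 -0.0051] [ 0.0004 -0.0004  0.7838]
```

Request:
carry_out:
  deltas: [-0.31,-0.034,-0.005,0,0,0.784,-0.31,-0.034,-0.005,0,0,0.784,-0.31,-0.034,-0.005,0,0,0.784,-0.31,-0.034,-0.005,0,0,0.784,-0.31,-0.034,-0.005,0,0,0.784]

```text
time: 2.85
eef_pos: [0.551, 0.1978, 0.3195]
tcp_rot: [0.793, 0.609, 0.0, 0.0]
contact_force: [0.6, -0.1, -0.1]
opening: 0.999
finger_force: 0.0
```

```bash
python3 go.py .55 -.1 .30 -60
```

```text
t 2.85 pos [0.551  0.1978 0.3195] F [ 0.6481 -0.106  -0.0855] open 0.999321537164793 ff 0.0 q [0.1715 0.0342 1.7014 0.0001 1.4052 0.4335]
[-0.2879  0.0762  0.0195] [ 0.0005 -0.0006  0.7852]
```

Request:
carry_out:
  deltas: [-0.288,0.076,0.02,0,0,0.785,-0.288,0.076,0.02,0,0,0.785,-0.288,0.076,0.02,0,0,0.785,-0.288,0.076,0.02,0,0,0.785,-0.288,0.076,0.02,0,0,0.785]

```text
time: 3.48
eef_pos: [0.5495, -0.1005, 0.2992]
tcp_rot: [0.966, 0.258, 0.0, 0.0]
contact_force: [-0.6, 0.3, -0.4]
opening: 0.999
finger_force: 0.0
```

```bash
python3 go.py .41 -.3575 .22 -90
```

```text
t 3.475 pos [ 0.5495 -0.1005  0.2992] F [-0.5692  0.3386 -0.3861] open 0.9991381342082032 ff 0.0 q [-0.3625 -0.0169  1.7891 -0.0001  1.3689  0.686 ]
[-0.2491  0.1531  0.0792] [ 0.0004 -0.0004  0.5224]
```

Request:
carry_out:
  deltas: [-0.249,0.153,0.079,0,0,0.523,-0.249,0.153,0.079,0,0,0.523,-0.249,0.153,0.079,0,0,0.523,-0.249,0.153,0.079,0,0,0.523,-0.249,0.153,0.079,0,0,0.523]
  grip: 50

```text
time: 4.1
eef_pos: [0.41, -0.3571, 0.2198]
tcp_rot: [1.0, 0.001, 0.0, 0.0]
contact_force: [0.9, -0.2, 1.3]
opening: 0.497
finger_force: 0.0
```

```bash
python3 go.py .41 -.3575 .065 -90
```

```text
t 4.1 pos [ 0.41   -0.3571  0.2198] F [ 0.8784 -0.2362  1.2667] open 0.4972871512417975 ff 0.0 q [-0.9033  0.0064  1.9116  0.      1.2232  0.6656]
[-0.      0.0003  0.1548] [ 0.0003 -0.0003  0.0019]
```

Request:
carry_out:
  deltas: [0,0,0.06,0,0,0.002,0,0,0.12,0,0,0.002,0,0,0.154,0,0,0.002,0,0,0.154,0,0,0.002]
  grip: 50

```text
time: 4.6
eef_pos: [0.4096, -0.3534, 0.0631]
tcp_rot: [1.0, 0.0, -0.002, -0.003]
contact_force: [-0.8, 0.0, 0.9]
opening: 0.496
finger_force: 0.0
```

```bash
python3 - <<'E'
from m import *
a,d=look("top"); b,e=look("scene")
A=cv2.resize(a[240:340,270:370],(400,400),interpolation=2); B=cv2.resize(b[230:330,220:320],(400,400),interpolation=2)
cv2.imwrite("pics/g1.png",cv2.cvtColor(np.hstack([A,B]),cv2.COLOR_RGB2BGR))
E
python3 go.py
```

```text
t 4.7 pos [ 0.412  -0.3561  0.0674] F [-0.4708 -0.5189  0.1243] open 0.5005236665413189 ff 0.0 q [-0.8992  0.1985  2.0111  0.      0.9303  0.6707]
```

View pics/g1.png

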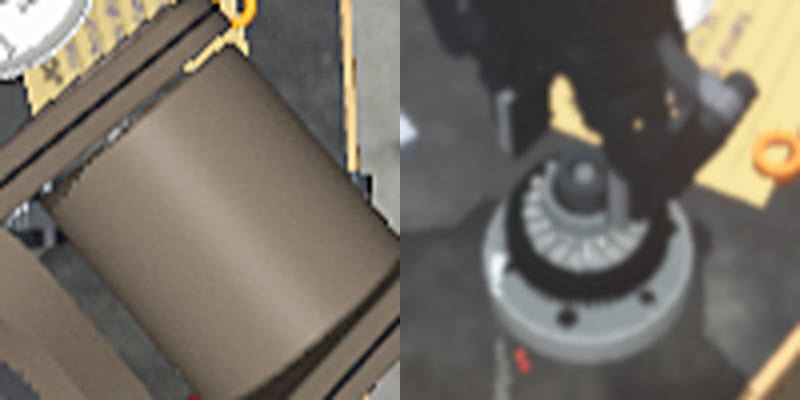

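The right view (scene) shows the fingers either side of the collar at (585,185), clear of the bearing. I let the arm settle before gripping.

Request:
carry_out:
  deltas: [0,0,0,0,0,0,0,0,0,0,0,0,0,0,0,0,0,0]

```text
time: 5.08
eef_pos: [0.4118, -0.3559, 0.0673]
tcp_rot: [1.0, 0.0, 0.001, 0.001]
contact_force: [0.3, -1.0, -0.2]
opening: 0.5
finger_force: 0.0
```

```bash
python3 go.py .41 -.3575 .065 -90
```

```text
t 5.075 pos [ 0.4118 -0.3559  0.0673] F [ 0.3378 -0.9693 -0.2005] open 0.4999984622237201 ff 0.0 q [-0.8992  0.198   2.012   0.      0.9296  0.6708]
[-0.0018  0.0016  0.0023] [ 0.0015 -0.0012  0.0009]
```

Request:
carry_out:
  deltas: [-0.0018,0.0016,0.002,0,0,0,-0.0018,0.0016,0.002,0,0,0]

```text
time: 5.32
eef_pos: [0.4092, -0.357, 0.064]
tcp_rot: [1.0, 0.0, -0.0, -0.0]
contact_force: [0.3, 0.0, 0.8]
opening: 0.503
finger_force: 0.0
```

Request:
carry_out:
  deltas: [0,0,0,0,0,0,0,0,0,0,0,0,0,0,0,0,0,0,0,0,0,0,0,0]
  grip: 15
  grip_force: 35

```text
time: 5.82
eef_pos: [0.4096, -0.3571, 0.0643]
tcp_rot: [1.0, 0.0, 0.0, 0.0]
contact_force: [0.3, 0.1, 0.6]
opening: 0.238
finger_force: 34.2
```

```bash
python3 go.py .41 -.3575 .065 -90
```

```text
t 5.825 pos [ 0.4096 -0.3571  0.0643] F [0.2907 0.1382 0.6477] open 0.23771117340166364 ff 34.22769511118531 q [-0.9038  0.2019  2.014  -0.0001  0.9254  0.6663]
[ 0.0004  0.0004 -0.0007] [ 0.0003 -0.0002  0.0008]
```

Gripped at 20 mm opening, so it's the collar. Now I lift it and carry it over to the dish.

Request:
carry_out:
  deltas: [0,0,-0.02,0,0,0,0,0,-0.05,0,0,0,0.04,-0.03,-0.06,0,0,0,0.08,-0.06,-0.06,0,0,0,0.108,-0.083,-0.06,0,0,0]

```text
time: 6.45
eef_pos: [0.5188, -0.2727, 0.1243]
tcp_rot: [1.0, 0.001, 0.0, 0.0]
contact_force: [0.1, 0.1, -1.0]
opening: 0.234
finger_force: 34.4
```

Request:
carry_out:
  deltas: [0,0,0,0,0,0,0,0,0.03,0,0,0,0,0,0.06,0,0,0,0,0,0.08,0,0,0,0,0,0.08,0,0,0]

```text
time: 7.08
eef_pos: [0.5158, -0.2735, 0.0422]
tcp_rot: [1.0, -0.0, -0.002, -0.001]
contact_force: [1.0, 0.2, -0.0]
opening: 0.233
finger_force: 34.4
```

```bash
python3 go.py .5175 -.274 .016 -90
```

```text
t 7.075 pos [ 0.5158 -0.2735  0.0422] F [ 1.0168  0.1831 -0.008 ] open 0.23310385021100963 ff 34.3795252405107 q [-0.6612  0.3179  1.9183 -0.0002  0.9098  0.9097]
[0.0018 0.0006 0.0262] [-0.0026  0.0036 -0.    ]
```

Request:
carry_out:
  deltas: [0,0,0.01,0,0,0,0,0,0.02,0,0,0,0,0,0.027,0,0,0,0,0,0.027,0,0,0]

```text
time: 7.58
eef_pos: [0.5171, -0.2735, 0.0165]
tcp_rot: [1.0, 0.0, -0.001, -0.0]
contact_force: [-0.5, 0.4, -1.1]
opening: 0.236
finger_force: 34.4
```

```bash
python3 go.py .5175 -.274 .013 -90
```

```text
t 7.575 pos [ 0.5171 -0.2735  0.0165] F [-0.4502  0.4408 -1.0719] open 0.23623636651956623 ff 34.37955508008599 q [-0.6599  0.3601  1.9214 -0.      0.8614  0.9099]
[0.0004 0.0005 0.0035] [-0.0008  0.0011  0.0009]
```

Request:
carry_out:
  deltas: [0,0,0.003,0,0,0,0,0,0.003,0,0,0]

```text
time: 7.82
eef_pos: [0.5175, -0.2739, 0.0142]
tcp_rot: [1.0, 0.0, 0.0, 0.0]
contact_force: [-0.2, -0.2, -0.6]
opening: 0.235
finger_force: 34.4
```

Request:
carry_out:
  deltas: [0,0,0,0,0,0,0,0,0,0,0,0,0,0,0,0,0,0]
  grip: 38

```text
time: 8.2
eef_pos: [0.5176, -0.274, 0.0144]
tcp_rot: [1.0, 0.0, 0.0, 0.0]
contact_force: [-0.4, -0.6, -0.0]
opening: 0.382
finger_force: 0.0
```

Request:
carry_out:
  deltas: [0,0,-0.02,0,0,0,0,0,-0.06,0,0,0,0,0,-0.11,0,0,0,-0.05,0.04,-0.13,0,0,0,-0.1,0.08,-0.13,0,0,0]

```text
time: 8.82
eef_pos: [0.4229, -0.3522, 0.1488]
tcp_rot: [1.0, 0.002, 0.002, 0.003]
contact_force: [-0.2, -1.1, -0.8]
opening: 0.376
finger_force: 0.0
```

```bash
python3 - <<'E'
from m import *
a,d=look("top"); b,e=look("scene")
C=cloud("scene",e); P,m=band(C,(.5165,-.274),.025,.015,.03); print(circ(P) if len(P) else None)
A=cv2.resize(a[180:280,220:320],(400,400),interpolation=2); B=cv2.resize(b[180:320,200:340],(400,400),interpolation=2)
cv2.imwrite("pics/g2.png",cv2.cvtColor(np.hstack([A,B]),cv2.COLOR_RGB2BGR))
E
python3 go.py .41 -.3575 .1 -90
```

```text
[ 0.5119 -0.2742  0.0091 37.    ]
t 8.925 pos [ 0.4193 -0.3539  0.1467] F [ 0.0465  0.9734 -0.4625] open 0.3755500101633016 ff 0.0 q [-0.8853  0.0943  1.9619 -0.0018  1.0817  0.691 ]
[-0.0093  0.0034  0.0467] [ 0.0039 -0.0011 -0.0046]
```

View pics/g2.png

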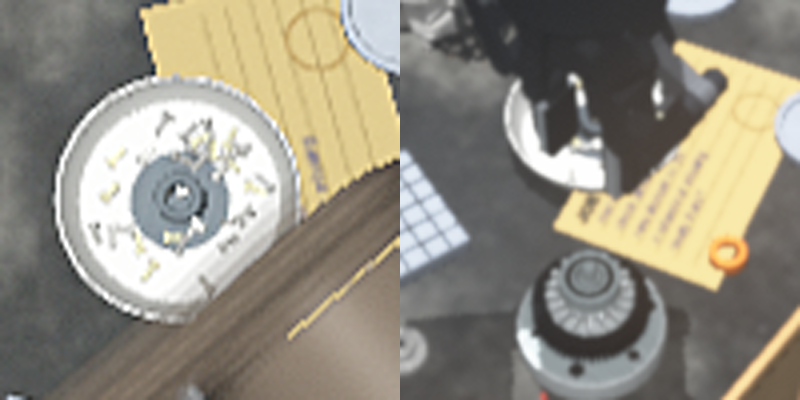

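The collar lies mid-dish at (180,197) in the left crop, and the bearing is now the top part at (588,275). Next is the bearing.

Request:
carry_out:
  deltas: [-0.0093,0.0034,0.02,0,0,0,-0.0093,0.0034,0.047,0,0,0,-0.0093,0.0034,0.06,0,0,0,-0.0093,0.0034,0.06,0,0,0,-0.0093,0.0034,0.06,0,0,0]
  grip: 60

```text
time: 9.55
eef_pos: [0.4137, -0.3542, 0.0853]
tcp_rot: [1.0, 0.001, 0.001, 0.001]
contact_force: [0.5, -0.5, 0.9]
opening: 0.598
finger_force: 0.0
```

```bash
python3 go.py .41 -.3573 .055 -90
```

```text
t 9.55 pos [ 0.4137 -0.3542  0.0853] F [ 0.5272 -0.4973  0.8545] open 0.5984748044196978 ff 0.0 q [-0.8944  0.1707  2.0045  0.0001  0.9645  0.675 ]
[-0.0037  0.0031  0.0303] [ 0.0015 -0.0013  0.0013]
```

Request:
carry_out:
  deltas: [-0.0037,0.0031,0.01,0,0,0,-0.0037,0.0031,0.02,0,0,0,-0.0037,0.0031,0.03,0,0,0,-0.0037,0.0031,0.03,0,0,0,-0.0037,0.0031,0.03,0,0,0]

```text
time: 10.18
eef_pos: [0.4092, -0.3568, 0.054]
tcp_rot: [1.0, 0.0, -0.0, -0.0]
contact_force: [0.4, -0.5, -0.5]
opening: 0.596
finger_force: 0.0
```

```bash
python3 go.py .41 -.3573 .055 -90
```

```text
t 10.175 pos [ 0.4092 -0.3568  0.054 ] F [ 0.3772 -0.4947 -0.4534] open 0.5955382889128853 ff 0.0 q [-0.9041  0.2179  2.0181 -0.      0.9057  0.6659]
[ 0.0008  0.0005 -0.001 ] [-0.0001  0.0001  0.0009]
```

Request:
carry_out:
  deltas: [0.0008,0,-0.001,0,0,0,0.0008,0,-0.001,0,0,0,0.0008,0,-0.001,0,0,0,0.0008,0,-0.001,0,0,0]
  grip: 27

```text
time: 10.68
eef_pos: [0.4104, -0.3573, 0.0558]
tcp_rot: [1.0, 0.0, 0.001, 0.001]
contact_force: [-0.1, 0.1, 4.0]
opening: 0.344
finger_force: 34.9
```

Request:
carry_out:
  deltas: [0,0,-0.02,0,0,0,0,0,-0.05,0,0,0,0.05,0.005,-0.06,0,0,0,0.1,0.01,-0.06,0,0,0,0.15,0.017,-0.06,0,0,0]

```text
time: 11.3
eef_pos: [0.5611, -0.3736, 0.1147]
tcp_rot: [1.0, 0.0, -0.0, -0.0]
contact_force: [0.5, -0.3, -0.5]
opening: 0.34
finger_force: 35.2
```

```bash
python3 go.py .6025 -.3785 .03 -90
python3 - <<'E'
from m import *
b,e=look("scene")
cv2.imwrite("pics/g3.png",cv2.cvtColor(cv2.resize(b[150:330,200:380],(400,400),interpolation=2),cv2.COLOR_RGB2BGR))
E
```

```text
t 11.3 pos [ 0.5611 -0.3736  0.1147] F [ 0.4743 -0.2737 -0.4605] open 0.3398493644364904 ff 35.19919028040022 q [-0.7376  0.3937  1.6627 -0.0003  1.0859  0.8327]
[0.0415 0.005  0.0847] [-0.0003  0.0007  0.0007]
```

View pics/g3.png

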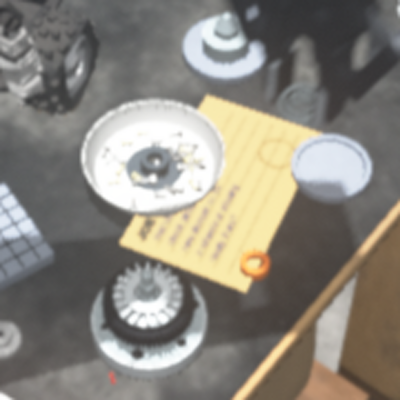

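The bearing is held at (298,105) in the crop and the pressure plate is now uncovered. I carry on to the cup.

Request:
carry_out:
  deltas: [0.0415,0.005,0,0,0,0,0.0415,0.005,0.03,0,0,0,0.0415,0.005,0.06,0,0,0,0.0415,0.005,0.085,0,0,0,0.0415,0.005,0.085,0,0,0]

```text
time: 11.98
eef_pos: [0.5994, -0.3771, 0.0263]
tcp_rot: [1.0, 0.0, -0.003, -0.002]
contact_force: [0.4, -0.2, -0.5]
opening: 0.34
finger_force: 35.2
```

```bash
python3 go.py .6025 -.3785 .0145 -90
```

```text
t 11.975 pos [ 0.5994 -0.3771  0.0263] F [ 0.4436 -0.236  -0.4921] open 0.3396003454742679 ff 35.19659898709506 q [-0.7045  0.5714  1.5931 -0.0001  0.984   0.8657]
[0.0032 0.0015 0.0117] [-0.0044  0.0053  0.0007]
```

Request:
carry_out:
  deltas: [0.0015,0.0005,0,0,0,0,0.0015,0.0005,0.004,0,0,0,0.0015,0.0005,0.01,0,0,0,0.0015,0.0005,0.01,0,0,0]

```text
time: 12.48
eef_pos: [0.6026, -0.3789, 0.0196]
tcp_rot: [1.0, 0.0, -0.0, -0.0]
contact_force: [-0.5, -0.9, -0.1]
opening: 0.343
finger_force: 35.2
```

```bash
python3 go.py .6025 -.3785 .0135 -90
```

```text
t 12.475 pos [ 0.6026 -0.3789  0.0196] F [-0.4824 -0.853  -0.1496] open 0.3429219140848172 ff 35.199956567958 q [-0.7035  0.5846  1.5876 -0.0001  0.9704  0.8665]
[-0.0001 -0.0004  0.0061] [-0.0006  0.0008  0.0008]
```

Request:
carry_out:
  deltas: [0,0,0.003,0,0,0,0,0,0.0055,0,0,0,0,0,0.0055,0,0,0,0,0,0.0055,0,0,0]

```text
time: 12.98
eef_pos: [0.603, -0.3792, 0.0146]
tcp_rot: [1.0, 0.0, 0.0, 0.0]
contact_force: [0.1, -0.4, -1.6]
opening: 0.349
finger_force: 35.2
```

```bash
python3 go.py .6025 -.3785 .0135 -90
```

```text
t 12.975 pos [ 0.603  -0.3792  0.0146] F [ 0.122  -0.4083 -1.592 ] open 0.34873140608374364 ff 35.20061919931322 q [-0.7035  0.5917  1.5874 -0.      0.9624  0.8666]
[-0.0005 -0.0007  0.0011] [ 0.     -0.      0.0007]
```

Close enough to the floor, about 2 mm above it. I release here.

Request:
carry_out:
  deltas: [0,0,0,0,0,0,0,0,0,0,0,0,0,0,0,0,0,0]
  grip: 48

```text
time: 13.35
eef_pos: [0.6031, -0.3792, 0.0147]
tcp_rot: [1.0, 0.0, 0.0, 0.0]
contact_force: [0.2, 0.6, -0.3]
opening: 0.481
finger_force: 0.0
```

Request:
carry_out:
  deltas: [0,0,-0.02,0,0,0,0,0,-0.06,0,0,0,0,0,-0.11,0,0,0,-0.05,-0.005,-0.12,0,0,0,-0.1,-0.01,-0.12,0,0,0]

```text
time: 13.98
eef_pos: [0.5034, -0.3703, 0.1388]
tcp_rot: [1.0, 0.001, 0.002, 0.003]
contact_force: [0.1, -1.3, 0.4]
opening: 0.479
finger_force: 0.0
```

Request:
carry_out:
  deltas: [-0.05,-0.005,0,0,0,0,-0.093,-0.012,0,0,0,0,-0.093,-0.012,0.02,0,0,0,-0.093,-0.012,0.04,0,0,0,-0.093,-0.012,0.05,0,0,0]
  grip: 75

```text
time: 14.6
eef_pos: [0.4099, -0.3574, 0.085]
tcp_rot: [1.0, 0.0, 0.0, 0.0]
contact_force: [0.7, -0.4, 0.5]
opening: 0.747
finger_force: 0.0
```

```bash
python3 - <<'E'
from m import *
b,e=look("scene"); C=cloud("scene",e); P,m=band(C,(.601,-.379),.03,.013,.03); print(circ(P), P[:,2].min(),P[:,2].max(), np.linalg.lstsq(np.c_[P[:,:2],np.ones(len(P))],P[:,2],rcond=None)[0])
cv2.imwrite("pics/g4.png",cv2.cvtColor(cv2.resize(b[150:330,200:380],(400,400),interpolation=2),cv2.COLOR_RGB2BGR))
E
python3 go.py .41 -.3575 .045 -90
```

```text
[  0.6015  -0.3795   0.0171 210.    ] 0.013013190970646779 0.02154134510717603 [0.0003 0.007  0.0195]
t 14.65 pos [ 0.4095 -0.3568  0.0838] F [-0.1734 -0.6436 -0.0987] open 0.7508575257525999 ff 0.0 q [-0.9036  0.1718  2.0065 -0.      0.9645  0.6665]
[0.0005 0.0007 0.0388] [-0.001   0.0008  0.0007]
```

View pics/g4.png

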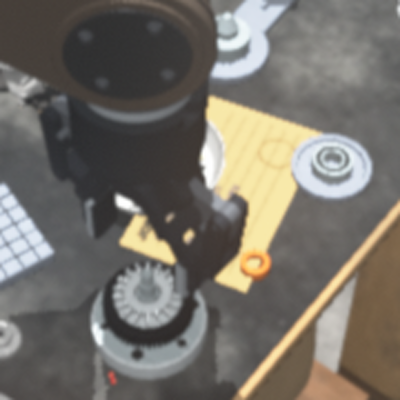

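The bearing lies flat and central in the cup at (332,158). Next is the pressure plate.

Request:
carry_out:
  deltas: [0,0,0.013,0,0,0,0,0,0.026,0,0,0,0,0,0.038,0,0,0,0,0,0.041,0,0,0,0,0,0.041,0,0,0]

```text
time: 15.28
eef_pos: [0.4099, -0.3572, 0.0433]
tcp_rot: [1.0, 0.0, -0.0, -0.0]
contact_force: [-0.2, 0.0, 0.5]
opening: 0.75
finger_force: 0.0
```

Request:
carry_out:
  deltas: [0,0,0,0,0,0,0,0,0,0,0,0]

```text
time: 15.52
eef_pos: [0.4102, -0.3576, 0.0441]
tcp_rot: [1.0, 0.0, 0.0, 0.0]
contact_force: [1.0, 0.4, 0.9]
opening: 0.746
finger_force: 0.0
```

```bash
python3 go.py .41 -.3575 .0425 -90
```

```text
t 15.525 pos [ 0.4102 -0.3576  0.0441] F [0.9676 0.4052 0.8659] open 0.7458559917508198 ff 0.0 q [-0.9035  0.2363  2.0182 -0.      0.886   0.6665]
[-0.0002 -0.0001  0.0016] [ 0.0009 -0.0007  0.0009]
```

Request:
carry_out:
  deltas: [0,0,0.0015,0,0,0,0,0,0.0015,0,0,0]

```text
time: 15.78
eef_pos: [0.4099, -0.3572, 0.042]
tcp_rot: [1.0, 0.0, -0.0, -0.0]
contact_force: [0.8, 0.0, -0.3]
opening: 0.754
finger_force: 0.0
```

Request:
carry_out:
  deltas: [0,0,0,0,0,0,0,0,0,0,0,0,0,0,0,0,0,0,0,0,0,0,0,0]
  grip: 43

```text
time: 16.27
eef_pos: [0.41, -0.3573, 0.0426]
tcp_rot: [1.0, 0.0, -0.0, -0.0]
contact_force: [-1.6, 2.3, 5.0]
opening: 0.514
finger_force: 35.2
```

```bash
python3 go.py
```

```text
t 16.275 pos [ 0.41   -0.3573  0.0426] F [-1.6123  2.25    5.0204] open 0.5139554868230212 ff 35.15145778656006 q [-0.9035  0.2387  2.0186 -0.      0.8845  0.6665]
```

Request:
carry_out:
  deltas: [0,0,-0.015,0,0,0,0,0,-0.03,0,0,0,0,0,-0.05,0,0,0,0,0,-0.07,0,0,0,0,0,-0.07,0,0,0]

```text
time: 16.9
eef_pos: [0.4111, -0.3587, 0.1149]
tcp_rot: [1.0, 0.0, 0.002, 0.002]
contact_force: [0.3, 0.1, 0.6]
opening: 0.505
finger_force: 35.6
```

```bash
python3 - <<'E'
from m import *
b,e=look("scene")
cv2.imwrite("pics/g5.png",cv2.cvtColor(cv2.resize(b[200:330,200:330],(400,400),interpolation=2),cv2.COLOR_RGB2BGR))
E
python3 go.py .386 -.2215 .1 -90
```

```text
t 16.95 pos [ 0.4105 -0.3579  0.1133] F [ 0.4869 -0.0232  0.0824] open 0.5086269023230898 ff 35.63931494951248 q [-0.9035  0.1296  1.9916  0.      1.0176  0.6665]
[-0.0244 -0.1365  0.013 ] [ 0.0023 -0.0018  0.0007]
```

View pics/g5.png

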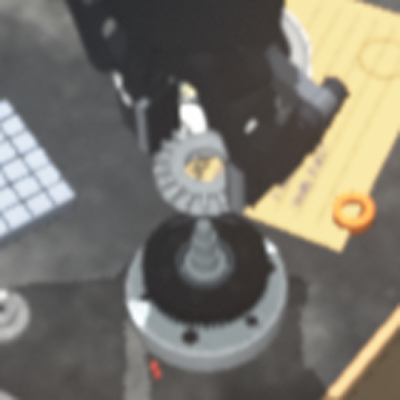

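The plate is held at (195,170) and the gear stayed on the shaft. I check the plate's tilt from depth.

```bash
cat > tilt.py <<'E'
import sys
from m import *
x,y,z,r,h=map(float,sys.argv[1:6]); 
for n in ("scene","top"):
    p,d=look(n); C=cloud(n,d)
    P,m=band(C,(x,y),r,z-h,z+h)
    if len(P)<30: print(n,len(P)); continue
    for _ in range(4):
        k=np.linalg.lstsq(np.c_[P[:,:2]-[x,y],np.ones(len(P))],P[:,2],rcond=None)[0]
        e=P[:,2]-np.c_[P[:,:2]-[x,y],np.ones(len(P))]@k; P=P[np.abs(e)<max(.002,np.std(e))]
    print(n,len(P),"slope,z",k,"mean",P.mean(0),"min",P.min(0),"max",P.max(0))
E
python3 tilt.py .4105 -.358 .1185 .021 .008; python3 go.py
```

```text
scene 206 slope,z [ 0.0288 -0.0059  0.119 ] mean [ 0.4064 -0.3538  0.1189] min [ 0.3898 -0.3753  0.1166] max [ 0.4256 -0.3375  0.1207]
top 0
t 17.05 pos [ 0.4096 -0.3569  0.1115] F [ 0.5993  0.0173 -0.1602] open 0.5092613401961131 ff 35.63910931348801 q [-0.9035  0.1314  1.9934 -0.      1.0177  0.6665]
```

Request:
carry_out:
  deltas: [-0.006,-0.034,0,0,0,0,-0.012,-0.068,0,0,0,0,-0.018,-0.1,0,0,0,0,-0.024,-0.136,0,0,0,0,-0.024,-0.136,0.02,0,0,0]

```text
time: 17.68
eef_pos: [0.3856, -0.2195, 0.0918]
tcp_rot: [1.0, 0.002, 0.0, 0.0]
contact_force: [0.0, -0.2, -0.2]
opening: 0.514
finger_force: 35.7
```

```bash
python3 go.py .386 -.2215 .0195 -90
```

```text
t 17.675 pos [ 0.3856 -0.2195  0.0918] F [ 0.0051 -0.2212 -0.1589] open 0.5141987780502907 ff 35.732437670230865 q [-0.747  -0.0637  2.2367  0.0002  0.9678  0.8206]
[0.0003 0.002  0.0723] [ 0.0003 -0.0006  0.003 ]
```

Request:
carry_out:
  deltas: [0,0.001,0.02,0,0,0,0,0.001,0.04,0,0,0,0,0.001,0.055,0,0,0,0,0.001,0.064,0,0,0,0,0.001,0.064,0,0,0]

```text
time: 18.3
eef_pos: [0.3854, -0.222, 0.0274]
tcp_rot: [1.0, 0.0, -0.001, -0.001]
contact_force: [0.6, -0.2, 0.1]
opening: 0.51
finger_force: 35.7
```

```bash
python3 go.py .386 -.2215 .0195 -90
```

```text
t 18.3 pos [ 0.3854 -0.222   0.0274] F [ 0.5601 -0.232   0.0866] open 0.5102782586752453 ff 35.734756886959076 q [-0.7514  0.0658  2.2559 -0.      0.8216  0.8187]
[ 0.0006 -0.0005  0.0079] [-0.0011  0.0012  0.0007]
```

Request:
carry_out:
  deltas: [0,0,0.004,0,0,0,0,0,0.0075,0,0,0,0,0,0.0075,0,0,0,0,0,0.0075,0,0,0]

```text
time: 18.8
eef_pos: [0.386, -0.2224, 0.0207]
tcp_rot: [1.0, 0.0, 0.0, 0.0]
contact_force: [-0.3, -0.1, -0.9]
opening: 0.514
finger_force: 35.7
```

```bash
python3 go.py .386 -.2215 .0185 -90
```

```text
t 18.8 pos [ 0.386  -0.2224  0.0207] F [-0.3049 -0.1408 -0.9148] open 0.5139242632964679 ff 35.735507011413574 q [-0.7513  0.0804  2.2567 -0.      0.8042  0.8187]
[ 0.     -0.0009  0.0022] [ 0.0003 -0.0003  0.0008]
```

Request:
carry_out:
  deltas: [0,0,0.0022,0,0,0,0,0,0.0022,0,0,0]

```text
time: 19.05
eef_pos: [0.3857, -0.2222, 0.0182]
tcp_rot: [1.0, 0.0, -0.0, -0.0]
contact_force: [-0.1, 0.1, -0.7]
opening: 0.514
finger_force: 35.7
```

Request:
carry_out:
  deltas: [0,0,0,0,0,0,0,0,0,0,0,0,0,0,0,0,0,0]
  grip: 66

```text
time: 19.42
eef_pos: [0.3859, -0.2224, 0.0185]
tcp_rot: [1.0, 0.0, 0.0, 0.0]
contact_force: [0.3, -0.7, 0.7]
opening: 0.662
finger_force: 0.0
```

Request:
carry_out:
  deltas: [0,0,-0.02,0,0,0,0,0,-0.05,0,0,0,0,0,-0.08,0,0,0,0.01,0.06,-0.08,0,0,0,0.02,0.11,-0.08,0,0,0]

```text
time: 20.05
eef_pos: [0.4067, -0.3341, 0.0997]
tcp_rot: [1.0, 0.001, 0.001, 0.001]
contact_force: [0.4, -0.4, -0.2]
opening: 0.66
finger_force: 0.0
```

Request:
carry_out:
  deltas: [0.004,0.025,0,0,0,0,0.004,0.025,0,0,0,0,0.004,0.025,0.02,0,0,0]
  grip: 100

```text
time: 20.42
eef_pos: [0.4106, -0.3577, 0.0795]
tcp_rot: [1.0, 0.0, 0.001, 0.001]
contact_force: [-0.3, -0.8, 0.4]
opening: 0.999
finger_force: 0.0
```

```bash
python3 - <<'E'
from m import *
for n in ("scene","top"):
    b,e=look(n); C=cloud(n,e); P,m=band(C,(.386,-.222),.03,.019,.03); print(n,circ(P),np.median(P[:,2]), np.linalg.lstsq(np.c_[P[:,:2]-[.386,-.222],np.ones(len(P))],P[:,2],rcond=None)[0])
    if n=="scene": cv2.imwrite("pics/g6.png",cv2.cvtColor(cv2.resize(b[200:330,160:320],(490,400),interpolation=2),cv2.COLOR_RGB2BGR))
E
python3 go.py .41 -.3575 .029 -90
```

```text
scene [  0.3853  -0.2228   0.0236 339.    ] 0.022208640718014313 [-0.0111  0.0023  0.0222]
top [  0.39    -0.2201   0.0219 160.    ] 0.023980812595823256 [-0.0549 -0.0499  0.0243]
t 20.525 pos [ 0.4085 -0.3547  0.0759] F [ 0.5168 -0.5579  0.1177] open 0.998499461673165 ff 0.0 q [-0.9026  0.1817  2.0121  0.0002  0.9537  0.6667]
[0.0016 0.0031 0.0469] [-0.0047  0.0035  0.0013]
```

View pics/g6.png

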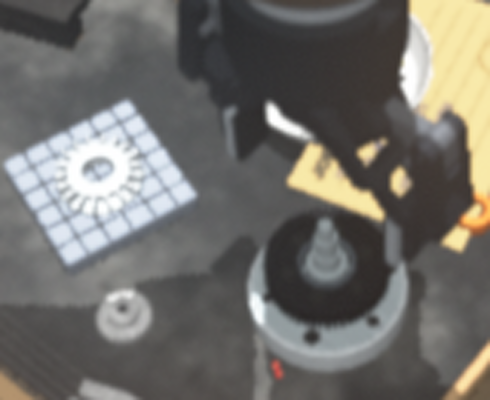

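The pressure plate lies flat and central on the lapping plate at (98,170). Next is the gear.

Request:
carry_out:
  deltas: [0,0.001,0.015,0,0,0,0,0.001,0.03,0,0,0,0,0.001,0.045,0,0,0,0,0.001,0.054,0,0,0,0,0.001,0.054,0,0,0]

```text
time: 21.15
eef_pos: [0.4095, -0.3577, 0.0232]
tcp_rot: [1.0, 0.0, -0.001, -0.001]
contact_force: [0.2, -0.4, 0.4]
opening: 1.0
finger_force: 0.0
```

Request:
carry_out:
  deltas: [0,0,0,0,0,0,0,0,0,0,0,0]

```text
time: 21.4
eef_pos: [0.4103, -0.3588, 0.025]
tcp_rot: [1.0, 0.0, 0.0, 0.001]
contact_force: [0.8, -0.8, -0.8]
opening: 0.998
finger_force: 0.0
```

```bash
python3 go.py .41 -.3575 .024 -90
```

```text
t 21.4 pos [ 0.4103 -0.3588  0.025 ] F [ 0.7945 -0.7901 -0.7982] open 0.9984864872470309 ff 0.0 q [-0.9047  0.2704  2.0201 -0.      0.8497  0.6654]
[-0.0003 -0.0013  0.001 ] [ 0.0011 -0.0009  0.0008]
```

Request:
carry_out:
  deltas: [0,-0.0012,0.001,0,0,0,0,-0.0012,0.001,0,0,0]

```text
time: 21.65
eef_pos: [0.41, -0.357, 0.0235]
tcp_rot: [1.0, 0.0, 0.0, 0.0]
contact_force: [0.9, 0.1, 0.9]
opening: 0.999
finger_force: 0.0
```

Request:
carry_out:
  deltas: [0,0,0,0,0,0,0,0,0,0,0,0,0,0,0,0,0,0,0,0,0,0,0,0]
  grip: 62

```text
time: 22.15
eef_pos: [0.4103, -0.3575, 0.024]
tcp_rot: [1.0, 0.0, 0.0, 0.0]
contact_force: [-0.7, 0.9, 5.5]
opening: 0.705
finger_force: 38.2
```

Request:
carry_out:
  deltas: [0,0,-0.015,0,0,0,0,0,-0.03,0,0,0,0,0,-0.055,0,0,0,0,0,-0.085,0,0,0,0,0,-0.085,0,0,0]

```text
time: 22.78
eef_pos: [0.4114, -0.3589, 0.1119]
tcp_rot: [1.0, 0.0, 0.002, 0.003]
contact_force: [0.2, -0.4, 0.2]
opening: 0.703
finger_force: 38.1
```

```bash
python3 go.py .41 -.3575 .024 -90; python3 tilt.py .41 -.3575 .126 .029 .012;python3 go.py .6525 -.24 .11 -87
```

```text
t 22.775 pos [ 0.4114 -0.3589  0.1119] F [ 0.1865 -0.3702  0.1831] open 0.7034140701108036 ff 38.09150889515877 q [-0.9032  0.1322  1.9916  0.      1.0105  0.6667]
[-0.0018 -0.0019  0.0879] [ 0.0057 -0.0045  0.0008]
scene 538 slope,z [-0.0293  0.0317  0.1247] mean [ 0.4029 -0.353   0.1251] min [ 0.3812 -0.3842  0.1222] max [ 0.43   -0.3288  0.1275]
top 0
t 22.875 pos [ 0.4099 -0.357   0.1084] F [ 0.1839 -0.4292 -1.6389] open 0.7064190899255901 ff 38.0832446180284 q [-0.9033  0.1355  1.9952  0.0001  1.0105  0.6667]
[ 0.2427 -0.1168 -0.0016] [ 0.0003 -0.0003 -0.0516]
```

Request:
carry_out:
  deltas: [0.05,-0.024,0,0,0,-0.01,0.1,-0.048,0,0,0,-0.02,0.15,-0.072,0,0,0,-0.03,0.2,-0.096,0,0,0,-0.05,0.2425,-0.117,0,0,0,-0.05]

```text
time: 23.5
eef_pos: [0.653, -0.2382, 0.1059]
tcp_rot: [1.0, 0.026, -0.001, -0.001]
contact_force: [-0.1, -0.9, 0.4]
opening: 0.706
finger_force: 38.1
```

Request:
carry_out:
  deltas: [0,0,0.02,0,0,0,0,0,0.03,0,0,0,0,0,0.03,0,0,0]

```text
time: 23.88
eef_pos: [0.6497, -0.2398, 0.0752]
tcp_rot: [1.0, 0.025, -0.003, -0.001]
contact_force: [0.3, -0.2, -0.1]
opening: 0.707
finger_force: 38.1
```

```bash
python3 - <<'E'
from m import *
s=ctrl.get_state(); T=s["eef_pos"]
b,e=look("scene"); C=cloud("scene",e); s=ctrl.get_state(); print(T,s["eef_pos"])
z=T[2]+.016
P,m=band(C,T[:2],.036,z-.005,z+.004); print(z,circ(P),P.min(0),P.max(0),P.mean(0))
k=np.linalg.lstsq(np.c_[P[:,:2]-T[:2],np.ones(len(P))],P[:,2],rcond=None)[0]; print(k)
im=b.copy(); im[m]=im[m]//2+[0,127,0]
X=np.hstack([b[110:190,260:350],im[110:190,260:350].astype(np.uint8)]);cv2.imwrite("pics/g7.png",cv2.cvtColor(cv2.resize(X,None,fx=4.4,fy=4.4,interpolation=2),cv2.COLOR_RGB2BGR))
E
python3 go.py .6525 -.24 .04 -87
```

```text
[ 0.6497 -0.2398  0.0752] [ 0.6506 -0.2404  0.0768]
0.09120768790419455 [  0.6468  -0.2405   0.0346 517.    ] [ 0.617  -0.2742  0.0862] [ 0.68   -0.2075  0.0949] [ 0.6457 -0.2363  0.0887]
[-0.0178  0.0216  0.0886]
t 23.925 pos [ 0.6506 -0.2404  0.0768] F [ 0.8089  0.2688 -0.4677] open 0.7057162913418864 ff 38.082139045000076 q [-0.4999  0.4777  1.624  -0.0002  1.043   1.0218]
[ 0.0021 -0.0002  0.0368] [-0.0015  0.0027 -0.0031]
```

View pics/g7.png

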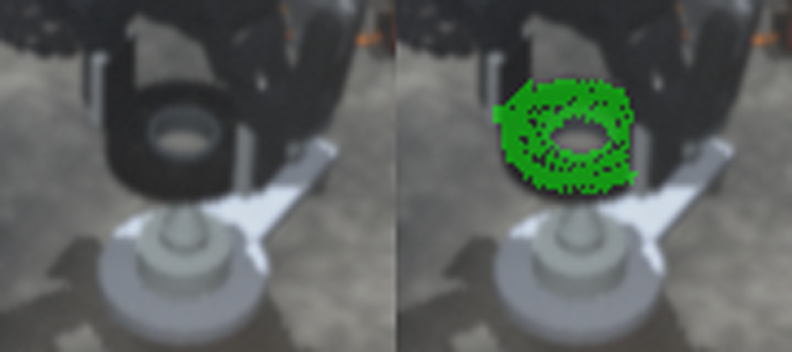

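The gear is held level above the cone, with its bore at (183,132) and the tip at (183,205). By x-extents it is centred on the TCP, so I aim for (0.653,-0.240).

Request:
carry_out:
  deltas: [0.002,0,0.01,0,0,0,0.002,0,0.018,0,0,0,0.002,0,0.026,0,0,0,0.002,0,0.026,0,0,0,0.002,0,0.026,0,0,0]

```text
time: 24.55
eef_pos: [0.6545, -0.2398, 0.0525]
tcp_rot: [1.0, 0.025, 0.0, 0.0]
contact_force: [0.3, -0.9, -1.5]
opening: 0.703
finger_force: 38.1
```

```bash
python3 go.py .653 -.24 .032 -87
```

```text
t 24.55 pos [ 0.6545 -0.2398  0.0525] F [ 0.2527 -0.8524 -1.5021] open 0.7033978780681579 ff 38.081869930028915 q [-0.4965  0.5132  1.6237 -0.      1.0045  1.0234]
[-0.0015  0.0001  0.0205] [ 0.0001 -0.0002 -0.0015]
```

Request:
carry_out:
  deltas: [-0.001,0,0.005,0,0,0,-0.0015,0,0.01,0,0,0,-0.0015,0,0.014,0,0,0,-0.0015,0,0.014,0,0,0,-0.0015,0,0.014,0,0,0]

```text
time: 25.18
eef_pos: [0.653, -0.2399, 0.0384]
tcp_rot: [1.0, 0.025, 0.0, 0.0]
contact_force: [-0.4, 0.6, -0.7]
opening: 0.706
finger_force: 38.1
```

```bash
python3 go.py .653 -.24 .032 -87
```

```text
t 25.175 pos [ 0.653  -0.2399  0.0384] F [-0.4083  0.5746 -0.6951] open 0.7057598239381032 ff 38.08399200439453 q [-0.4976  0.529   1.6305 -0.      0.9819  1.0223]
[0.     0.0001 0.0064] [ 0.0001 -0.0001 -0.0015]
```

Request:
carry_out:
  deltas: [0,0,0.003,0,0,0,0,0,0.006,0,0,0,0,0,0.009,0,0,0,0,0,0.009,0,0,0]

```text
time: 25.68
eef_pos: [0.6525, -0.2397, 0.0288]
tcp_rot: [1.0, 0.025, -0.0, -0.0]
contact_force: [-0.2, -1.1, -1.5]
opening: 0.708
finger_force: 38.1
```

```bash
python3 go.py .653 -.24 .027 -87
```

```text
t 25.675 pos [ 0.6525 -0.2397  0.0288] F [-0.18  -1.09  -1.463] open 0.7080915846083025 ff 38.08364314958453 q [-0.4977  0.5415  1.6327 -0.      0.9683  1.0223]
[0.0004 0.0003 0.0018] [-0.0005  0.0008 -0.0016]
```

The gear is over the spigot with no side force. I go slightly lower and release.

Request:
carry_out:
  deltas: [0,0,0.002,0,0,0,0,0,0.003,0,0,0,0,0,0.003,0,0,0]

```text
time: 26.05
eef_pos: [0.6528, -0.2399, 0.0263]
tcp_rot: [1.0, 0.025, -0.0, -0.0]
contact_force: [-0.6, -0.1, -1.0]
opening: 0.709
finger_force: 38.1
```

Request:
carry_out:
  deltas: [0,0,0,0,0,0,0,0,0,0,0,0,0,0,0,0,0,0,0,0,0,0,0,0]
  grip: 90

```text
time: 26.55
eef_pos: [0.6529, -0.2399, 0.0264]
tcp_rot: [1.0, 0.025, 0.0, 0.0]
contact_force: [-0.5, 0.1, -0.9]
opening: 0.9
finger_force: 0.0
```

Request:
carry_out:
  deltas: [0,0,-0.015,0,0,0,0,0,-0.045,0,0,0,0,0,-0.1,0,0,0,-0.03,-0.05,-0.15,0,0,0,-0.05,-0.1,-0.18,0,0,0]

```text
time: 27.18
eef_pos: [0.603, -0.1527, 0.2034]
tcp_rot: [1.0, 0.025, 0.002, 0.001]
contact_force: [-0.1, 1.1, 0.5]
opening: 0.898
finger_force: 0.0
```

Request:
carry_out:
  deltas: [-0.03,-0.06,0,0,0,0,-0.06,-0.12,0,0,0,0,-0.07,-0.18,0,0,0,0,-0.07,-0.2,0,0,0,0,-0.07,-0.2,0,0,0,0]

```text
time: 27.8
eef_pos: [0.5226, 0.0452, 0.2009]
tcp_rot: [1.0, 0.027, 0.001, 0.0]
contact_force: [0.0, -0.1, 0.3]
opening: 0.9
finger_force: 0.0
```

```bash
python3 - <<'E'
from m import *
for n in ("scene","top"):
    b,e=look(n,"end_"+n); C=cloud(n,e)
    for nm,c,r,a,z in [("gear",(.652,-.24),.036,.034,.0425),("plate",(.386,-.222),.03,.019,.03),("bear",(.602,-.379),.03,.014,.03),("collar",(.517,-.274),.02,.016,.03)]:
        P,m=band(C,c,r,a,z)
        if len(P)>5: print(n,nm,circ(P),np.median(P[:,2]),np.linalg.lstsq(np.c_[P[:,:2]-c,np.ones(len(P))],P[:,2],rcond=None)[0])
    if n=="scene": B=b
    else: A=b
X=np.hstack([cv2.resize(A[120:330,190:350],(380,500),interpolation=2),cv2.resize(B[130:320,160:380],(420,500),interpolation=2)])
cv2.imwrite("pics/g8.png",cv2.cvtColor(X,cv2.COLOR_RGB2BGR))
E
python3 go.py
```

```text
scene gear [  0.6514  -0.2412   0.0327 642.    ] 0.03730421963756924 [-0.0023 -0.0061  0.0373]
scene plate [  0.3842  -0.2226   0.0241 341.    ] 0.022150601578274354 [-0.0158  0.0017  0.0221]
scene bear [  0.6016  -0.3804   0.0169 201.    ] 0.01718832247016628 [0.0178 0.0109 0.0172]
scene collar [ 0.5168 -0.2748  0.0114 92.    ] 0.018941546051934502 [ 0.0086 -0.0104  0.019 ]
top gear [  0.654   -0.2395   0.0316 862.    ] 0.03845143802417757 [-0.001   0.0064  0.0384]
top plate [  0.3865  -0.2257   0.0261 321.    ] 0.02346733278262492 [0.0007 0.004  0.0233]
top bear [  0.6047  -0.3854   0.0223 199.    ] 0.01850230852410936 [0.0048 0.0226 0.0184]
top collar [ 0.5223 -0.2766  0.015  89.    ] 0.020768176699601498 [-0.014   0.0077  0.0206]
t 27.9 pos [0.5231 0.0432 0.2005] F [-0.0949  0.2083  0.2477] open 0.9011414224392088 ff 0.0 q [-0.1107 -0.019   1.9735 -0.0005  1.1854  1.409 ]
```

View pics/g8.png

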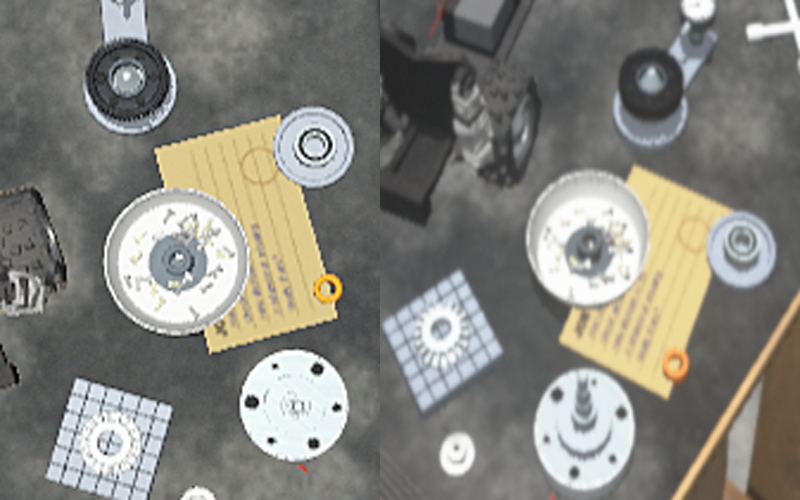

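All four parts are in place: gear level on the stand (127,78), bearing in the cup, collar in the dish, plate on the lapping plate. I raise the arm clear and hand in.

Request:
carry_out:
  deltas: [0,0,-0.05,0,0,0,0,0,-0.08,0,0,0,0,0,-0.08,0,0,0,0,0,-0.08,0,0,0,0,0,-0.08,0,0,0]

```text
time: 28.52
eef_pos: [0.522, 0.0432, 0.2775]
tcp_rot: [1.0, 0.025, -0.002, -0.0]
contact_force: [-0.1, 0.2, -0.1]
opening: 0.903
finger_force: 0.0
```

```bash
python3 -c "
from plant import ctrl
print(ctrl.get_state()['contact_force']); print(ctrl.sign_off())"
```

```text
[-0.13083094  0.20087582 -0.12785604]
the job is handed in; nothing more can be done
None
```

I handed the job in at about 28.5 s: the last pictures show the collar in the dish, the bearing flat in the cup, the pressure plate flat on the lapping plate and the gear level on the run-out stand, with the arm raised clear; no verdict came back.

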